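# Zero a tipped angle gauge, then hold it flush on the tilted stage

## Robot

A 7-joint arm with a two-finger parallel gripper is mounted at the origin on the work surface; the furniture and walls round the work are solid. World frame = base frame: x ahead of the robot, y to its left, z up, the work surface at z = 0. Lengths are in m, angles in rad, forces in N, time in s.
With the tool pointing down it reaches from about 0.4 to 0.9 m from the base axis. Payload 5.6 kg.
Tool frame: the origin (TCP) lies midway between the tips of the shut fingers; the grasp point (between the pads) lies grip_depth behind it (grip_depth is the distance from the TCP to the grasp point, in m); z points along the fingers, y is the line along which they close (so a half turn about z gives the same grasp; the last joint's range is limited). The gripper opens to 92 mm and grips with 3 to 60 N. Pads are 20 mm wide; open, the fingers measure 128 mm over their backs; the gripper's body (75 mm by 189 mm) begins 69 mm behind the grasp point.
Start: joints at [1.081, 0.468, -0.012, 1.603, 0.006, 1.071, -0.056], TCP at [0.281, -0.586, 0.179] pointing down, gripper open.
Joint ranges: [-2.53, 2.53], [-0.31, 2.02], [-1.57, 1.55], [0.28, 2.44], [-1.29, 4.43], [0.15, 1.84], [-2.92, 2.92]. Speed limits (rad/s): [2.57, 2.57, 3.14, 3.14, 3.14, 3.14, 3.14].

## Interface

Orientations are given as a unit quaternion [w, x, y, z].
In Python, from plant import * gives the robot as it stands. The module is installed in compiled form; this text tells all that it offers.
- The arm moves only by the tool play_rows, never from a script. Its argument "commands" is text: rows parted by semicolons, each of 4 numbers parted by spaces: the shift along the tool's x, y, z in units of 0.04 m (1.0 is 0.04 m), then the turn about the tool's z in units of 90 degrees (1.0 is 90 degrees). A call has 1 to 20 rows; each row shifts and turns the commanded pose from where the row before left it, along the tool's axes as they then stand; what a row does not reach is not made up. A row lasts 1/12 s, in which the tool goes at most 41.7 mm and 7.16 degrees, less where a joint would pass 70% of its speed; a pose out of reach is approached as far as the arm can. A call with a number of a shift or a turn outside -1 to 1 is refused whole. A call with a gripper value outside its range is refused whole. "fingers" is the opening, from 0 (shut) to 1 (fully open), set as the call begins (left out, the last holds). The fingers move at their own pace and stop on an object; "newtons" is the grip in N (left out, the last holds). Time passes only in rows, so rows that do not move let the fingers close. It gives the time, the measured TCP pose, the force, the opening and the grip force at its end, in the units of the state.
- get_state(): the state, without advancing time (a new reading comes with each control period).
- camera(name): name is "side" or "top"; returns a dict with "frame" (400x640x3 uint8, blue, green, red), "range_z" (400x640 float32, m along the optical axis (not along the pixel's ray), 0 where there is no reading), "K" (3x3 intrinsics, pixels), "rvec" (rotation vector, rad) and "tvec" (3), from world to camera coordinates, as OpenCV has them. Camera axes: x right, y down, z forward; pixel columns grow to the right and rows downward; lengths in m; the calibration is good to about 2 mm. A picture is of the moment at which its call begins.
- hand_in(): hands the job in; it is judged then, once.
The state is a dict: "time": time; "joints": joint angles; "qvel": joint speeds; "tau": joint torques, N m; "tcp_pos": TCP position; "orientation": TCP orientation; "wrist_force": force on the tool from outside, world axes, zero at the start; "torque": the same for the moment, N m; "gripper_width": finger opening in m; "grip_force": force on a finger pad.
Only numpy, scipy, OpenCV 4.12 (cv2) and the standard library are available. Lean on these libraries where they do the work, as an engineer would, in place of code of your own. Each camera call takes 0.05 s, during which the arm holds its last target. There are 200 camera calls.

## Task

The orange angle gauge has tipped over in the row of weights: stand it upright on its steel foot on the steel reference plate, in the row, and let go of it for about a second so that it can zero itself. Then take it to the tilting stage and hold its foot flush and squared up on the middle of the sloping plate, pressed on firmly but gently, without forcing the plate off its angle. Finish while still holding it pressed there, and leave the weights and the ring gauge where they stand.

Things in the scene. Friction and masses are not known exactly. Their poses are not given: they have to be found in the camera images.
- gauge_centre (a point): Centre (42 mm above the foot's underside) of the loose angle gauge, 0.2 kg, 84 mm tall: an orange block 56 (x) x 30 (y) x 76 (z) mm on a steel foot 56 x 44 x 8 mm. z runs from foot to head. Grip it across y, where the body is 30 mm thick. It starts lying on its -x side, x axis up, head (z) roughly towards the robot.
- gauge_foot (a point): Centre of the underside of the angle gauge's foot, axes as gauge_centre; this flat underside is the measuring face. The foot sticks out 7 mm beyond the body on both y sides and is level with it on both x sides.
- angle_gauge: The angle gauge itself; origin and axes are those of gauge_foot. Dark screen on its -y side. Weighted low by the foot: centre of mass about 26 mm above the underside.
- ref_plate: Fixed flat steel reference plate 200 (x) x 270 (y) x 8 (z) mm lying on the worktop; origin at the centre of its underside, z up, its top 8 mm above that. The gauge and the two weights are in a row along its y axis, about 100 mm apart: the larger weight at the +y end, the gauge in the middle or at the -y end.
- weight_big: Bystander: loose grey steel weight standing on the reference plate, 37 mm across, 88 mm tall; origin at the centre of its underside.
- weight_small: Bystander: loose grey steel weight standing on the reference plate, 27 mm across, 62 mm tall; origin at the centre of its underside.
- ring: Bystander: loose grey ring gauge lying on the worktop, 54 mm across, 18 mm high; origin at the centre of its underside.
- tilt_face (a point): Centre of the sloping top face of the stage's steel plate, 120 (x) x 110 (y) x 10 mm; two 6 mm side cheeks just outside its y edges reach 62 mm above the worktop. z is the face's outward normal, x points up the slope (roughly away from the robot), y runs across. The slope is set anew each time, 15 to 35 degrees to the level.
- tilt_plate: The same plate; origin on its hinge axis, which runs along y 60 mm down the slope from tilt_face's centre and 13 mm under the face; same axes as tilt_face. The hinge is clamped stiff (slips only above 6 N m).
Mind the look-alikes: they are no part of the job. Of the things like the angle_gauge, leave any that is turquoise; of the rest the larger one is meant.

How it is judged:
On the way:
1. the angle gauge stands upright on its foot on the reference plate, let go of and still, for half a second (angle between angle_gauge's own z axis and vertical below 0.05 rad and z of gauge_foot in the frame of ref_plate between 0.005 and 0.011 m and x of gauge_foot in the frame of ref_plate between -0.085 and 0.085 m and y of gauge_foot in the frame of ref_plate between -0.13 and 0.13 m and contact force between angle_gauge and the fingers below 0.1 N and linear speed of angle_gauge below 0.02 m/s and contact force between angle_gauge and ref_plate above 0.5 N), for 0.5 s.
At the end, for the whole second after the job is handed in: Fingers hold the gauge pressed on the tilted plate with 4 to 30 N: parallel to the face within 2 deg, within 3 mm of it, centred within 22 mm each way, squared within 15 deg; both weights and the ring gauge within 20 mm and the plate within 6 mm of their starts, the weights and ring upright (angle between the z axis of angle_gauge and the z axis of tilt_face, either way round below 0.035 rad and angle between the y axis of angle_gauge and the y axis of tilt_face, either way round below 0.26 rad and x of gauge_foot in the frame of tilt_face between -0.022 and 0.022 m and y of gauge_foot in the frame of tilt_face between -0.022 and 0.022 m and z of gauge_foot in the frame of tilt_face between -0.003 and 0.003 m and contact force between angle_gauge and tilt_plate between 4 and 30 N and contact force between angle_gauge and the fingers above 3 N and linear speed of angle_gauge below 0.02 m/s and angle between each of weight_big, weight_small, ring's own z axis and vertical below 0.2 rad and distance of each of weight_big, weight_small, ring from where it was at the start of the episode below 0.02 m and distance of tilt_face from where it was at the start of the episode below 0.006 m); the arm keeps its last pose, push and grip.
It fails at once if the larger weight is pushed 20 mm or more, or tipped over (angle between weight_big's own z axis and vertical above 0.2 rad or distance of weight_big from where it was at the start of the episode above 0.02 m).
It fails at once if the smaller weight is pushed 20 mm or more, or tipped over (angle between weight_small's own z axis and vertical above 0.2 rad or distance of weight_small from where it was at the start of the episode above 0.02 m).
It fails at once if the ring gauge is pushed 20 mm or more, or tipped over (angle between ring's own z axis and vertical above 0.2 rad or distance of ring from where it was at the start of the episode above 0.02 m).
It fails at once if the tilting plate is forced off its set angle (face centre moves 6 mm) (distance of tilt_face from where it was at the start of the episode above 0.006 m).
It fails at once if the angle gauge is pressed on the tilted face with over 45 N (contact force between angle_gauge and tilt_plate above 45 N).
It also fails if it takes over 51 s, if anything falls off the work surface, if the arm or the gripper's body presses on something with over 40 N, if the wrist force passes 120 N, or if a joint passes its speed limit or range.

## Working session

There is one attempt and no reset: what is moved stays moved. The work goes in short steps, Python scripts to look and compute and a tool call to move; the robot and the scene stay as the last step left them, time stands still between calls to the robot, and variables do not carry over. Pictures are saved under pics/ and viewed, at most 10 in all, crops included, and the job is handed in when it is done.

Besides the shell and the picture viewer there is one more tool, called after ">>>" in YAML: its name, and indented under it one key for each argument. play_rows: Moves the arm, as the interface text tells. Its arguments: {"type":"object","properties":{"commands":{"type":"string"},"fingers":{"type":"number"},"newtons":{"type":"number"}},"required":["commands"]}

```bash
mkdir -p pics; cat > h.py <<'E'
from plant import *
import numpy as np, cv2
from scipy.spatial.transform import Rotation as Ro
def cloud(c):
    R=cv2.Rodrigues(np.array(c["rvec"]))[0];t=np.array(c["tvec"]).ravel();K=np.array(c["K"])
    z=c["range_z"];v,u=np.mgrid[:z.shape[0],:z.shape[1]]
    P=np.stack([(u-K[0,2])/K[0,0]*z,(v-K[1,2])/K[1,1]*z,z],-1)
    W=(P-t)@R
    W[z==0]=np.nan
    return W
E
python3 - <<'E'
from h import *
s=get_state();print({k:np.round(v,3).tolist() for k,v in s.items()})
for n in("side","top"):
    c=camera(n);cv2.imwrite(f"pics/{n}0.png",c["frame"]);np.savez(f"{n}0.npz",W=cloud(c),f=c["frame"])
    R=cv2.Rodrigues(np.array(c["rvec"]))[0];print(n,-R.T@np.ravel(c["tvec"]),R[2])
E
```

```text
{'time': 0.0, 'joints': [1.081, 0.468, -0.012, 1.604, 0.006, 1.071, -0.056], 'qvel': [-0.001, 0.002, 0.001, -0.001, -0.0, -0.001, -0.001], 'tau': [0.001, -52.057, -0.012, -24.375, -0.057, 0.017, 0.0], 'tcp_pos': [0.281, -0.586, 0.178], 'orientation': [-0.001, 0.975, 0.222, -0.0], 'wrist_force': [0.362, 0.361, -0.559], 'torque': [-0.05, -0.02, -0.015], 'grip_force': 0.0, 'gripper_width': 0.092}
side [ 0.62168291 -1.09170219  0.60727826] [-0.17641406  0.88403212 -0.43285711]
top [0.26947587 0.02316088 1.37588138] [ 0.10842762  0.01243951 -0.99402651]
```

View pics/side0.png

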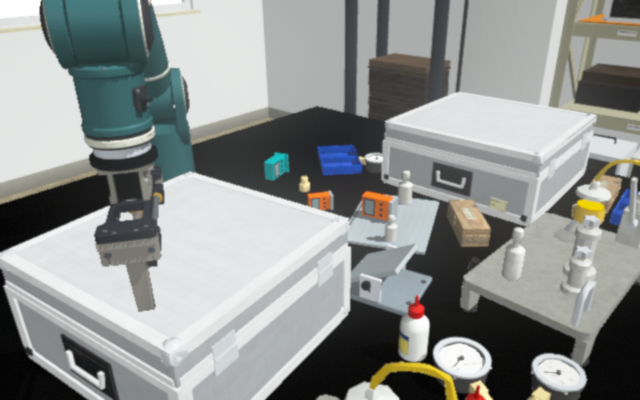

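View pics/top0.png

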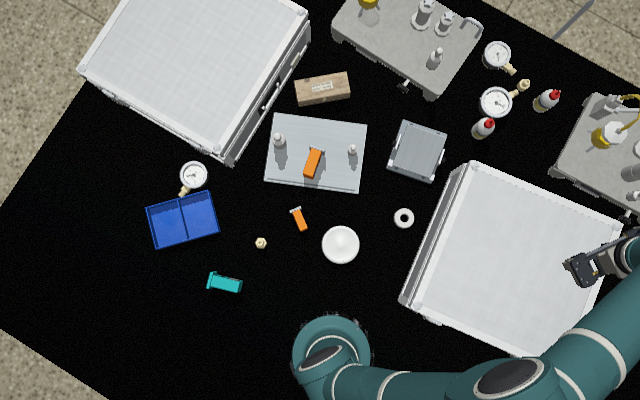

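The top view shows three gauge-like blocks: turquoise at (224,283), small orange at (299,219) and larger orange at (313,163). The last lies on the plate between the weights at (279,140) and (352,150), so it fits "larger, not turquoise". The tilt stage is at (417,152) and the ring at (404,218). I'll confirm it in a crop and measure.

```bash
python3 - <<'E'
from h import *
d=np.load("top0.npz");W,f=d["W"],d["f"]
cv2.imwrite("pics/crop.png",cv2.resize(f[95:255,250:460],None,fx=3.7,fy=3.7,interpolation=cv2.INTER_CUBIC))
hsv=cv2.cvtColor(f,cv2.COLOR_BGR2HSV)
m=cv2.inRange(hsv,(3,150,120),(18,255,255))
n,l,st,ce=cv2.connectedComponentsWithStats(m)
for i in range(1,n):
    if st[i,4]>80:
        P=W[l==i];P=P[np.isfinite(P[:,0])];zt=np.percentile(P[:,2],90)
        T=P[abs(P[:,2]-zt)<.01]
        r=cv2.minAreaRect((T[:,:2]*1000).astype(np.float32));print(st[i],ce[i].round(1),"z",zt.round(4),r)
def box(n,u0,u1,v0,v1,zl,zh):
    P=W[v0:v1,u0:u1].reshape(-1,3);P=P[(P[:,2]>zl)&(P[:,2]<zh)]
    r=cv2.minAreaRect((P[:,:2]*1000).astype(np.float32));print(n,len(P),P.mean(0).round(4),"zmax",P[:,2].max().round(4),r);return P
box("refplate",258,372,105,200,.004,.014)
box("wbig",268,292,128,165,.07,.1)
box("wsmall",340,362,138,165,.045,.075)
box("ring",390,418,205,232,.012,.03)
box("bowl",318,362,222,266,.005,.3)
box("rightcase",400,620,165,350,.1,.4)
box("leftcase",80,310,5,165,.1,.4)
P=box("stage",385,450,115,185,.01,.12)
# plane of tilt face: inner pixels
Q=W[128:172,398:435].reshape(-1,3);Q=Q[np.isfinite(Q[:,0])]
for k in range(4):
    c=Q.mean(0);nn=np.linalg.svd(Q-c)[2][2];nn*=np.sign(nn[2]);e=(Q-c)@nn
    print(len(Q),c.round(4),nn.round(4),np.degrees(np.arccos(nn[2])),e.std());Q=Q[abs(e)<.004]
np.save("plane.npy",np.r_[c,nn])
E
```

```text
[303 148  18  29 295] [311.6 162.1] z 0.0663 ((518.7974243164062, 62.82863998413086), (29.4434814453125, 73.73480987548828), 73.2433853149414)
[293 210  15  21 169] [299.7 219.9] z 0.0451 ((363.0806579589844, 92.73172760009766), (54.97011947631836, 21.489309310913086), 24.457324981689453)
refplate 5346 [0.5575 0.0535 0.0078] zmax 0.014 ((559.7841796875, 57.5709228515625), (272.0474548339844, 322.87567138671875), 1.0621721744537354)
wbig 50 [0.5813 0.1559 0.0923] zmax 0.0984 ((581.9469604492188, 156.457275390625), (18.520877838134766, 19.318937301635742), 46.78843688964844)
wsmall 51 [ 0.5605 -0.0482  0.058 ] zmax 0.0737 ((561.7449951171875, -48.07463455200195), (24.849258422851562, 21.122770309448242), 60.85847854614258)
ring 223 [ 0.3768 -0.1954  0.0177] zmax 0.0261 ((377.3377685546875, -195.17575073242188), (51.079368591308594, 50.582313537597656), 89.74676513671875)
bowl 1125 [ 0.2994 -0.0196  0.0231] zmax 0.0339 ((301.16162109375, -17.755779266357422), (119.09294128417969, 118.95790100097656), 1.0919886827468872)
rightcase 27008 [ 0.2644 -0.4191  0.2055] zmax 0.4 ((250.3497314453125, -431.2057189941406), (393.4079895019531, 401.66778564453125), 67.5409164428711)
leftcase 22829 [0.7426 0.3598 0.1806] zmax 0.1949 ((755.992919921875, 380.6666259765625), (519.320556640625, 428.35528564453125), 74.6995849609375)
stage 2385 [ 0.5559 -0.2268  0.0508] zmax 0.0911 ((561.192138671875, -247.55300903320312), (186.21112060546875, 149.38119506835938), 71.68675994873047)
1622 [ 0.5598 -0.2213  0.0543] [-0.3078  0.2229  0.925 ] 22.336993655265758 0.01669851018236576
589 [ 0.5389 -0.2292  0.0497] [-0.3596  0.1917  0.9132] 24.05089050201277 0.0018180768845149841
573 [ 0.5386 -0.2292  0.0496] [-0.3663  0.1865  0.9116] 24.272040089380727 0.001656424879953944
571 [ 0.5386 -0.2292  0.0496] [-0.3667  0.186   0.9116] 24.27764077314801 0.0016414045042144514
```

View pics/crop.png

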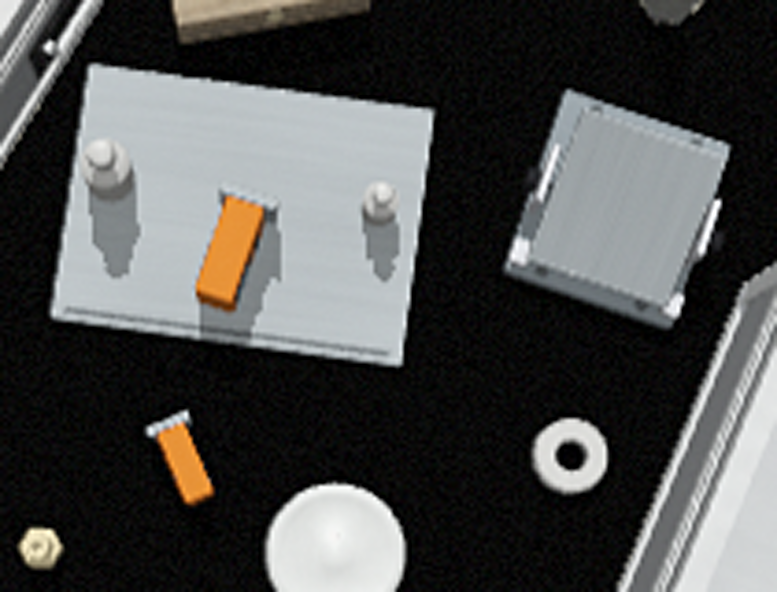

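The crop confirms that the target is the large orange gauge at top-view (313,163). Its foot points away from the robot, and it lies mid-row. Next I'll refine the tilt face and check the case height.

```bash
python3 - <<'E'
from h import *
import plant
print([k for k in dir(plant) if not k.startswith("__")], getattr(plant,"grip_depth",None), get_state().get("grip_depth"))
d=np.load("top0.npz");W,f=d["W"],d["f"]
Q=W[141:164,411:431].reshape(-1,3);Q=Q[np.isfinite(Q[:,0])]
for k in range(5):
    c=np.median(Q,0) if k==0 else Q.mean(0);nn=np.linalg.svd(Q-c)[2][2];nn*=np.sign(nn[2]);e=(Q-c)@nn
    Q=Q[abs(e)<.006]
print(len(Q),c.round(4),nn.round(4),np.degrees(np.arccos(nn[2])).round(2),e.std().round(4))
P=W[110:195,385:455].reshape(-1,3);I=(abs((P-c)@nn)<.005)&(np.hypot(*(P-c)[:,:2].T)<.085);F=P[I]
for k in range(3):
    c2=F.mean(0);n2=np.linalg.svd(F-c2)[2][2];n2*=np.sign(n2[2]);F=F[abs((F-c2)@n2)<.004]
c2=F.mean(0)
up=np.r_[-n2[:2],0];up/=np.linalg.norm(up)
x=up-up@n2*n2;x/=np.linalg.norm(x);y=np.cross(n2,x)
uv=np.c_[(F-c2)@x,(F-c2)@y]*1000
print(len(F),c2.round(4),n2.round(4),np.degrees(np.arccos(n2[2])).round(2),"uphill deg",np.degrees(np.arctan2(up[1],up[0])).round(1),cv2.minAreaRect(uv.astype(np.float32)))
print(np.percentile(uv,[1,50,99],axis=0))
C=W[165:350,440:560].reshape(-1,3);print("right case z pct",np.nanpercentile(C[:,2],[20,50,80]))
# plate plane/pose via contour
m=((W[...,2]>.003)&(W[...,2]<.013)).astype(np.uint8);m[:, :255]=0;m[:,375:]=0;m[:100]=0;m[202:]=0
n,l,st,_=cv2.connectedComponentsWithStats(cv2.morphologyEx(m,cv2.MORPH_OPEN,np.ones((5,5))));i=1+st[1:,4].argmax()
P=W[l==i];print("plate",cv2.minAreaRect((P[:,:2]*1000).astype(np.float32)))
E
```

```text
['IKError', 'camera', 'get_state', 'grip_depth', 'hand_in'] 0.0187 None
446 [ 0.5524 -0.2329  0.0579] [-0.4427  0.1394  0.8858] 27.65 0.0025
1570 [ 0.5563 -0.2282  0.0589] [-0.4397  0.1404  0.8871] 27.49 uphill deg -17.7 ((-3.0218963623046875, 0.5927886962890625), (149.2064666748047, 125.067138671875), 88.91077423095703)
[[-60.19487571 -59.8156834 ]
 [  0.90092871  -0.27788146]
 [ 58.19662974  60.05884736]]
right case z pct [0.19529099 0.19814896 0.20038497]
plate ((516.35986328125, 12.507667541503906), (152.82362365722656, 86.64838409423828), 10.810276985168457)
```

>>> play_rows:
  commands: "0 0 -0.7 0;0 0 -0.9 0;0 0 -0.9 0;0 0 -0.9 0;0 0 -0.6 0;0.6 -0.61 0 0;0.6 -0.61 0 0;0.6 -0.61 0 0;0.6 -0.61 0 0;0.6 -0.61 0 0;0.6 -0.61 0 0;0.6 -0.61 0 0;0.6 -0.61 0 0;0.6 -0.61 0 0;0.6 -0.61 0 0;0.6 -0.61 0 0;0.6 -0.61 0 0;0.6 -0.61 0 0;0.6 -0.61 0 0;0.6 -0.61 0 0"
  fingers: 1
  newtons: 5

```text
time: 1.77
tcp_pos: [0.4473, -0.099, 0.339]
orientation: [0.0, 0.975, 0.221, -0.0]
wrist_force: [1.0, 0.6, 0.1]
gripper_width: 0.0919
grip_force: 0.0
```

>>> play_rows:
  commands: "0.6 -0.61 0 0;0.6 -0.61 0 0;0.6 -0.61 0 0;0.6 -0.61 0 0;0.6 -0.61 0 0;0 0 0 0.075;0 0 0 0.075;0 0 0 0.075;0 0 0 0.075;0 0 0 0.075;0 0 0 0.075;0 0 0 0.02;0 0 0 0;0 0 0 0;0 0 0 0"

```text
time: 3.02
tcp_pos: [0.5028, 0.0613, 0.3389]
orientation: [0.0, 0.989, -0.145, -0.0]
wrist_force: [-0.1, 0.0, 0.8]
gripper_width: 0.0919
grip_force: 0.0
```

```bash
cat >> h.py <<'E'
def go(t,ydir=None):
    s=get_state();q=np.array(s["orientation"]);R=Ro.from_quat(q[[1,2,3,0]]).as_matrix()
    print("t",round(s["time"],2),"tcp",np.round(s["tcp_pos"],4),"w",round(s["gripper_width"],4),"F",np.round(s["wrist_force"],2),"g",round(s["grip_force"],2))
    print("x",R[:,0].round(3),"y",R[:,1].round(3),"z",R[:,2].round(3))
    D=np.array(t)-s["tcp_pos"]
    if ydir is not None:
        y=np.array([np.cos(np.radians(ydir)),np.sin(np.radians(ydir))]);yy=R[:2,1]
        if y@yy<0:y=-y
        a=np.degrees(np.arctan2(yy[0]*y[1]-yy[1]*y[0],yy@y));print("turn tool units",(-a/90).round(3))
        R2=Ro.from_euler("z",a,degrees=True).as_matrix()@R;print("after-turn shift units",(R2.T@D/.04).round(2))
    print("shift units",(R.T@D/.04).round(2))
E
python3 - <<'E'
from h import *
go([.5055,.0669,.042-grip_depth],73.24)
c=camera("side");cv2.imwrite("pics/side1.png",cv2.resize(c["frame"][130:300,240:480],None,fx=3.2,fy=3.2,interpolation=cv2.INTER_CUBIC))
W=cloud(c);hsv=cv2.cvtColor(c["frame"],cv2.COLOR_BGR2HSV);m=cv2.inRange(hsv,(3,150,120),(18,255,255))
n,l,st,ce=cv2.connectedComponentsWithStats(m)
for i in range(1,n):
    if st[i,4]>80:
        P=W[l==i];P=P[np.isfinite(P[:,0])];print(st[i],ce[i].round(),np.nanpercentile(P,[3,50,97],axis=0).round(4).tolist())
E
```

```text
t 3.02 tcp [0.5028 0.0613 0.3389] w 0.0919 F [-0.14  0.04  0.84] g 0.0
x [ 0.958 -0.286 -0.   ] y [-0.286 -0.958  0.   ] z [-0. -0. -1.]
turn tool units 0.001
after-turn shift units [ 0.03 -0.16  7.89]
shift units [ 0.03 -0.16  7.89]
[582  14  58  12 152] [603.  20.] [[1.3269, 1.5109, 0.3069], [1.4014, 1.6422, 0.3096], [1.5029, 1.8774, 0.3117]]
[307 191  23  19 254] [320. 199.] [[0.3314, 0.0723, -0.0013], [0.3742, 0.0878, 0.0308], [0.3923, 0.1937, 0.0424]]
[362 191  30  29 414] [378. 203.] [[0.4827, 0.0384, -0.0008], [0.5262, 0.0478, 0.0532], [0.5482, 0.2184, 0.0647]]
```

>>> play_rows:
  commands: "0 -0.16 0.5 0;0 0 0.8 0;0 0 0.8 0;0 0 0.8 0;0 0 0.8 0;0 0 0.8 0;0 0 0.8 0;0 0 0.8 0;0 0 0.7 0;0 0 0.5 0;0 0 0.3 0;0 0 0.2 0;0 0 0.1 0;0 0 0 0;0 0 0 0"

```text
time: 4.32
tcp_pos: [0.5056, 0.0676, 0.0239]
orientation: [-0.0, 0.989, -0.145, 0.001]
wrist_force: [-0.5, 0.3, 0.2]
gripper_width: 0.0919
grip_force: 0.0
```

>>> play_rows:
  commands: "0 0 0 0;0 0 0 0;0 0 0 0;0 0 0 0;0 0 0 0;0 0 0 0;0 0 0 0;0 0 0 0"
  fingers: 0
  newtons: 4

```text
time: 4.98
tcp_pos: [0.5047, 0.0674, 0.023]
orientation: [0.0, 0.989, -0.145, -0.0]
wrist_force: [-0.3, 0.4, 0.3]
gripper_width: 0.0407
grip_force: 0.0
```

```bash
python3 - <<'E'
from h import *
go([.5055,.0669,.042-grip_depth],73.24)
# arc: foot edge pivot, grip at 60 along, h above pivot
r0=np.array([-.0595,get_state()["tcp_pos"][2]+grip_depth-.008]);p=r0
for a in range(10,101,10):
    t=-np.radians(min(a,90));q=np.array([r0[0]*np.cos(t)-r0[1]*np.sin(t),r0[0]*np.sin(t)+r0[1]*np.cos(t)]);d=(q-p)/.04;p=q
    print(a,d[0].round(2),(-d[1]).round(2))
E
```

```text
t 4.98 tcp [0.5047 0.0674 0.023 ] w 0.0407 F [-0.3   0.37  0.32] g 0.0
x [ 0.958 -0.287 -0.   ] y [-0.287 -0.958  0.   ] z [-0. -0. -1.]
turn tool units 0.001
after-turn shift units [ 0.02  0.01 -0.01]
shift units [ 0.02  0.01 -0.01]
10 0.17 -0.25
20 0.21 -0.21
30 0.24 -0.17
40 0.27 -0.13
50 0.29 -0.08
60 0.3 -0.03
70 0.3 0.02
80 0.29 0.07
90 0.27 0.12
100 0.0 -0.0
```

Still closing.

>>> play_rows:
  commands: "0 0 0 0;0 0 0 0;0 0 0 0;0 0 0 0"

```text
time: 5.32
tcp_pos: [0.5047, 0.0674, 0.023]
orientation: [0.0, 0.989, -0.145, -0.0]
wrist_force: [-0.2, 0.3, -0.1]
gripper_width: 0.0298
grip_force: 4.0
```

>>> play_rows:
  commands: "0.08 0 -0.12 0;0.09 0 -0.13 0;0.1 0 -0.11 0;0.11 0 -0.1 0;0.12 0 -0.09 0;0.12 0 -0.08 0;0.13 0 -0.07 0;0.14 0 -0.06 0;0.14 0 -0.04 0;0.15 0 -0.04 0"

```text
time: 6.15
tcp_pos: [0.5503, 0.0536, 0.0567]
orientation: [0.0, 0.989, -0.145, -0.0]
wrist_force: [0.8, -0.5, -2.0]
gripper_width: 0.0301
grip_force: 4.0
```

```bash
python3 - <<'E'
from h import *
go([0,0,0])
c=camera("side");cv2.imwrite("pics/side2.png",cv2.resize(c["frame"][150:260,300:460],None,fx=5,fy=5,interpolation=cv2.INTER_CUBIC))
E
```

```text
t 6.15 tcp [0.5503 0.0536 0.0567] w 0.0301 F [ 0.77 -0.45 -2.01] g 4.0
x [ 0.958 -0.287 -0.   ] y [-0.287 -0.958  0.   ] z [-0. -0. -1.]
shift units [-12.79   5.24   1.42]
```

View pics/side2.png

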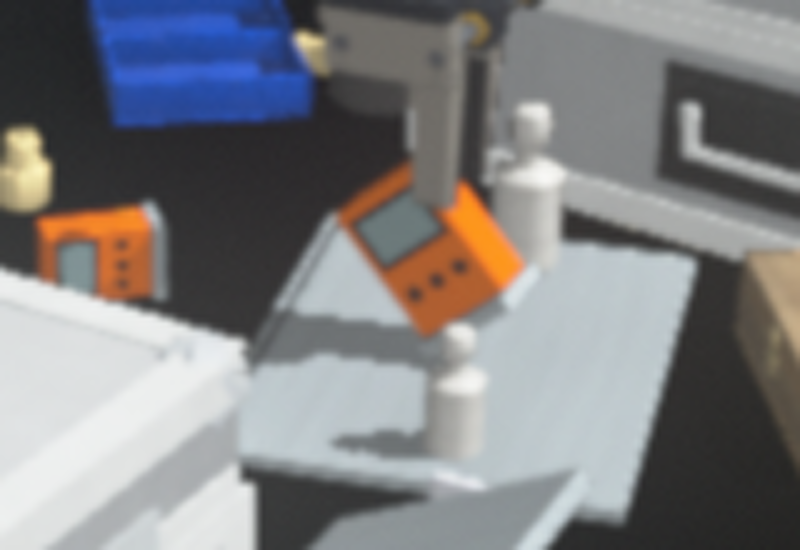

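The gauge has turned to about 50° with its lower edge on the plate, so I'll continue the arc.

>>> play_rows:
  commands: "0.15 0 -0.01 0;0.15 0 0 0;0.15 0 0.01 0;0.15 0 0.02 0;0.15 0 0.03 0;0.14 0 0.04 0;0.14 0 0.06 0;0.13 0 0.06 0;0 0 0 0;0 0 0 0"

```text
time: 7.03
tcp_pos: [0.596, 0.0402, 0.0489]
orientation: [-0.0, 0.989, -0.145, 0.001]
wrist_force: [1.2, -1.4, 5.5]
gripper_width: 0.0304
grip_force: 4.0
```

```bash
python3 - <<'E'
from h import *
go([0,0,0])
c=camera("side");cv2.imwrite("pics/side3.png",cv2.resize(c["frame"][150:260,300:460],None,fx=5,fy=5,interpolation=cv2.INTER_CUBIC))
E
```

```text
t 7.03 tcp [0.596  0.0402 0.0489] w 0.0304 F [ 1.25 -1.37  5.46] g 4.0
x [ 0.958 -0.288  0.002] y [-0.288 -0.958 -0.001] z [ 0.003 -0.    -1.   ]
shift units [-13.98   5.25   1.19]
```

View pics/side3.png

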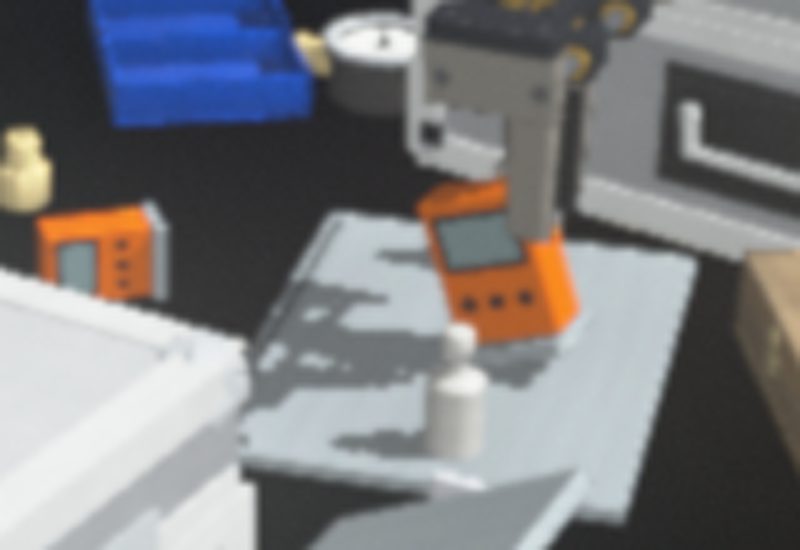

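It's leaning back about 17° with the near foot edge down. I'll push on forward and slightly down to finish the rotation.

>>> play_rows:
  commands: "0.08 0 0.01 0;0.08 0 0.02 0;0.08 0 0.02 0;0.07 0 0.03 0;0.06 0 0.03 0;0.04 0 0.03 0;0 0 0 0;0 0 0 0"

```text
time: 7.75
tcp_pos: [0.6102, 0.0357, 0.0425]
orientation: [-0.0, 0.989, -0.145, 0.0]
wrist_force: [1.3, -0.2, 0.9]
gripper_width: 0.0303
grip_force: 4.0
```

```bash
python3 - <<'E'
from h import *
go([0,0,0])
c=camera("side");cv2.imwrite("pics/side4.png",cv2.resize(c["frame"][150:260,300:460],None,fx=5,fy=5,interpolation=cv2.INTER_CUBIC))
E
```

```text
t 7.75 tcp [0.6102 0.0357 0.0425] w 0.0303 F [ 1.31 -0.18  0.86] g 4.0
x [ 0.958 -0.287  0.   ] y [-0.287 -0.958 -0.   ] z [ 0. -0. -1.]
shift units [-14.35   5.24   1.06]
```

View pics/side4.png

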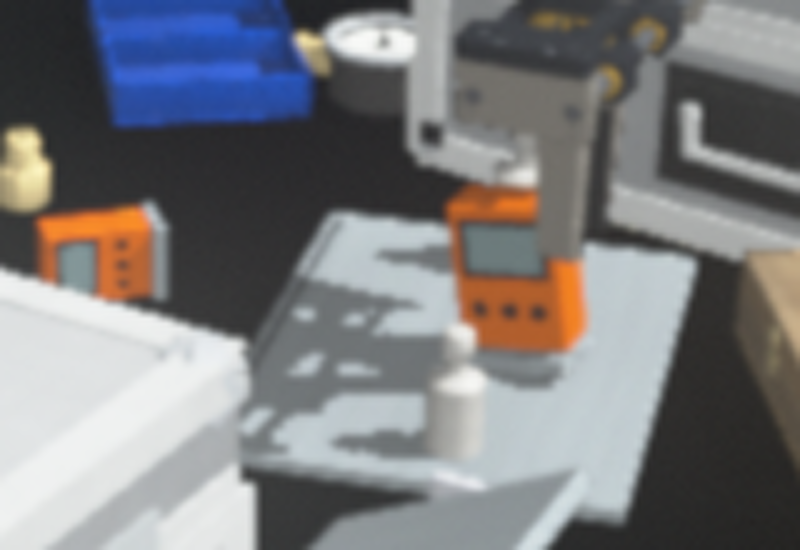

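It's nearly upright. I'll release, wait, then back up to measure.

>>> play_rows:
  commands: "0 0 0 0;0 0 0 0;0 0 0 0;0 0 0 0;0 0 0 0;0 0 0 0;0 0 0 0;0 0 0 0;0 0 0 0;0 0 0 0;0 0 0 0;0 0 0 0;0 0 0 0;0 0 0 0;0 0 0 0;0 0 0 0"
  fingers: 1

```text
time: 9.13
tcp_pos: [0.6101, 0.0358, 0.0427]
orientation: [0.0, 0.989, -0.145, -0.0]
wrist_force: [0.2, -0.0, -0.5]
gripper_width: 0.0918
grip_force: 0.0
```

>>> play_rows:
  commands: "0 0 -0.3 0;0 0 -0.6 0;0 0 -0.8 0;0 0 -0.8 0;-0.5 0 -0.8 0;-0.8 0 -0.5 0;-0.8 0 -0.2 0;-0.8 0 0 0;-0.8 0 0 0;-0.5 0 0 0;0 0 0 0;0 0 0 0"

```text
time: 10.13
tcp_pos: [0.4493, 0.0842, 0.2039]
orientation: [0.0, 0.989, -0.145, 0.001]
wrist_force: [0.4, 0.2, 0.8]
gripper_width: 0.0919
grip_force: 0.0
```

```bash
python3 - <<'E'
from h import *
go([0,0,0])
for n in("side","top"):
    c=camera(n);cv2.imwrite(f"pics/{n}5.png",cv2.resize(c["frame"][150:260,300:460],None,fx=5,fy=5,interpolation=cv2.INTER_CUBIC) if n=="side" else c["frame"])
    W=cloud(c);hsv=cv2.cvtColor(c["frame"],cv2.COLOR_BGR2HSV);m=cv2.inRange(hsv,(3,150,110),(18,255,255))
    nn,l,st,ce=cv2.connectedComponentsWithStats(m)
    for i in range(1,nn):
        if st[i,4]>80:
            P=W[l==i];P=P[np.isfinite(P[:,0])];zt=np.percentile(P[:,2],90);T=P[abs(P[:,2]-zt)<.007]
            print(n,st[i],ce[i].round(),"z",zt.round(4),cv2.minAreaRect((T[:,:2]*1000).astype(np.float32)))
E
```

```text
t 10.13 tcp [0.4493 0.0842 0.2039] w 0.0919 F [0.42 0.23 0.76] g 0.0
x [ 0.958 -0.286  0.003] y [-0.286 -0.958  0.   ] z [ 0.003 -0.001 -1.   ]
shift units [-10.17   5.23   5.07]
side [582  14  58  12 152] [603.  20.] z 0.3109 ((1399.8216552734375, 1700.4669189453125), (195.7172393798828, 430.60174560546875), 6.221526622772217)
side [394 188  26  35 509] [407. 205.] z 0.0915 ((592.1768798828125, 35.85484313964844), (28.99648094177246, 54.85246658325195), 68.89906311035156)
side [307 191  23  19 254] [320. 199.] z 0.0413 ((365.0386962890625, 89.45987701416016), (54.47404479980469, 26.54875946044922), 25.840803146362305)
top [317 124  11  20 129] [322. 131.] z 0.0968 ((593.5311279296875, 39.839290618896484), (27.25018310546875, 45.64202880859375), 74.29850769042969)
```

View pics/side5.png

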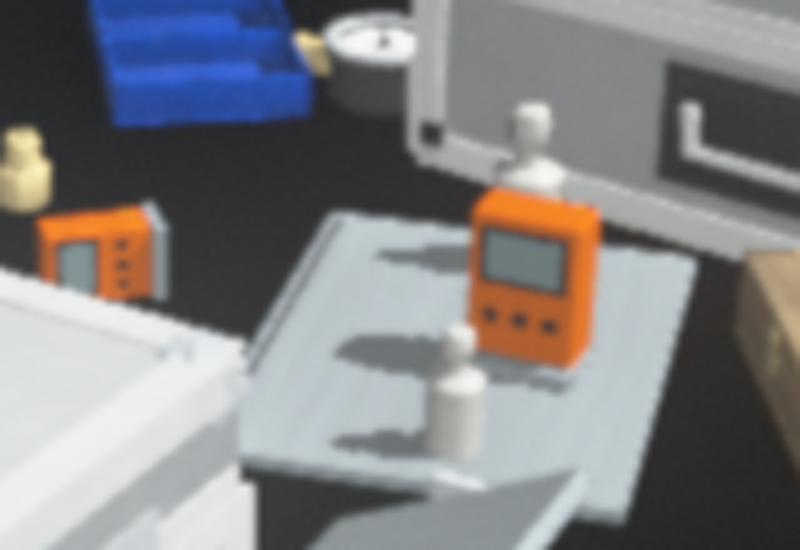

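The gauge stands upright and free, at crop (535,275) in the side view. I'll re-grip it at mid-height.

>>> play_rows:
  commands: "0.6 0.09 0 0;0.8 0 0 0;0.8 0 0 0;0.8 0 0 0;0.6 0 0 0;0.17 0 0.3 0;0 0 0.8 0;0 0 0.8 0;0 0 0.8 0;0 0 0.7 0;0 0 0.5 0;0 0 0.3 0;0 0 0.11 0;0 0 0 0;0 0 0 0"

```text
time: 11.48
tcp_pos: [0.5933, 0.0375, 0.031]
orientation: [-0.0, 0.989, -0.145, 0.001]
wrist_force: [0.7, -0.2, 1.0]
gripper_width: 0.0921
grip_force: 0.0
```

>>> play_rows:
  commands: "0 0 0 0;0 0 0 0;0 0 0 0;0 0 0 0;0 0 0 0;0 0 0 0;0 0 0 0;0 0 0 0;0 0 0 0;0 0 0 0;0 0 0 0;0 0 0 0;0 0 0 0;0 0 0 0"
  fingers: 0
  newtons: 10

```text
time: 12.65
tcp_pos: [0.5925, 0.0374, 0.0302]
orientation: [-0.0, 0.989, -0.145, -0.0]
wrist_force: [0.0, -0.1, -0.7]
gripper_width: 0.0299
grip_force: 10.0
```

```bash
python3 - <<'E'
from h import *
go([.593,.0375,.050-grip_depth])
c2=np.array([.5563,-.2282,.0589]);n=np.array([-.4397,.1404,.8871])
# uphill edge touches first when upright: foot underside height at touch over face centre
g=c2+n*.042; t=g.copy(); t[2]+=.06-grip_depth
print("final grasp",g.round(4));go(t,72.3)
E
```

```text
t 12.65 tcp [0.5925 0.0374 0.0302] w 0.0299 F [ 0.03 -0.11 -0.67] g 10.0
x [ 0.958 -0.287 -0.   ] y [-0.287 -0.958 -0.   ] z [-0.  0. -1.]
shift units [ 0.01 -0.01 -0.03]
final grasp [ 0.5378 -0.2223  0.0962]
t 12.65 tcp [0.5925 0.0374 0.0302] w 0.0299 F [ 0.03 -0.11 -0.67] g 10.0
x [ 0.958 -0.287 -0.   ] y [-0.287 -0.958 -0.   ] z [-0.  0. -1.]
turn tool units 0.011
after-turn shift units [ 0.67  6.6  -2.68]
shift units [ 0.56  6.61 -2.68]
```

>>> play_rows:
  commands: "0 0 -0.3 0;0 0 -0.6 0;0 0 -0.7 0;0 0 -0.7 0;0 0 -0.5 0;0 0 -0.2 0;0 0.3 0 0;0 0.6 0 0;0 0.6 0 0;0.1 0.7 0 0;0.1 0.7 0 0;0.1 0.7 0 0;0.1 0.7 0 0;0.1 0.7 0 0;0.1 0.6 0 0;0.07 0.6 0 0;0 0.3 0 0;0 0.1 0 0.011;0 0 0 0;0 0 0 0"

```text
time: 14.32
tcp_pos: [0.5422, -0.2217, 0.1498]
orientation: [-0.001, 0.988, -0.153, -0.0]
wrist_force: [-0.9, -0.2, -1.4]
gripper_width: 0.0298
grip_force: 10.0
```

```bash
python3 - <<'E'
from h import *
go([.5378,-.2223,.125-grip_depth],72.3)
c=camera("side");cv2.imwrite("pics/side6.png",cv2.resize(c["frame"][170:330,300:480],None,fx=3.7,fy=3.7,interpolation=cv2.INTER_CUBIC))
E
```

```text
t 14.32 tcp [ 0.5422 -0.2217  0.1498] w 0.0298 F [-0.93 -0.2  -1.38] g 10.0
x [ 0.953 -0.303 -0.001] y [-0.303 -0.953 -0.001] z [-0.001  0.001 -1.   ]
turn tool units 0.001
after-turn shift units [-0.1   0.05  1.09]
shift units [-0.1   0.05  1.09]
```

View pics/side6.png

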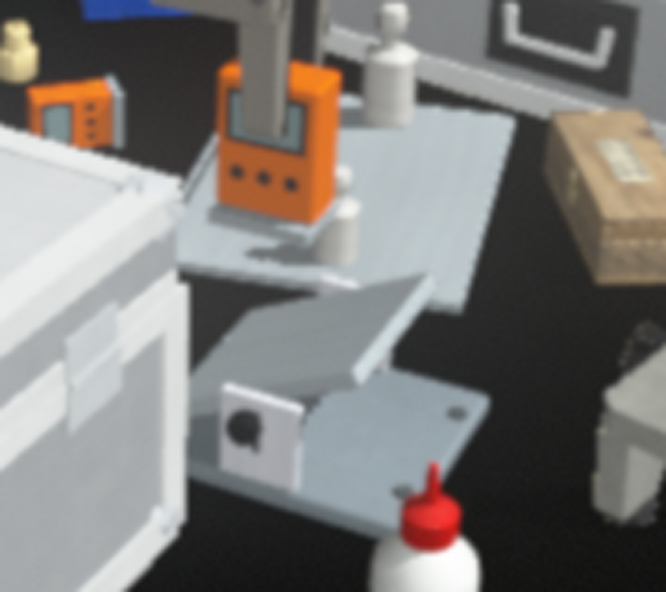

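The gauge hangs upright over the plate, with the weights undisturbed. I'll check gripper-body clearance to the case before lowering.

```bash
python3 - <<'E'
from h import *
W=np.load("top0.npz")["W"];P=W[150:330,395:520].reshape(-1,3);P=P[(P[:,2]>.1)&(P[:,2]<.22)]
d=P[:,:2]-np.array([.5378,-.2223]);x=d@[.953,-.303];y=d@[-.303,-.953]
print("case pts within body strip |x|<50: min y",y[abs(x)<.05].min() if (abs(x)<.05).any() else None,"| |y|<110: max x",x[abs(y)<.11].max() if (abs(y)<.11).any() else None)
E
```

```text
case pts within body strip |x|<50: min y 0.10431882834580486 | |y|<110: max x 0.00579907279116453
```

>>> play_rows:
  commands: "-0.1 0.05 0.2 0;0 0 0.4 0;0 0 0.3 0;0 0 0.15 0;0 0 0 0;0 0 0 0"

```text
time: 14.87
tcp_pos: [0.5379, -0.2234, 0.1079]
orientation: [-0.0, 0.988, -0.153, -0.0]
wrist_force: [-0.2, -0.2, -1.1]
gripper_width: 0.03
grip_force: 10.0
```

About 10 mm of clearance. I'll shift 6 mm away from the case and lower to contact.

>>> play_rows:
  commands: "0 -0.1 0.1 0;0 -0.05 0.15 0;0 0 0.15 0;0 0 0.05 0;0 0 0.02 0;0 0 0.02 0;0 0 0 0;0 0 0 0"

```text
time: 15.53
tcp_pos: [0.5399, -0.2184, 0.0888]
orientation: [0.0, 0.988, -0.154, 0.0]
wrist_force: [-0.0, -0.8, -1.7]
gripper_width: 0.03
grip_force: 10.0
```

>>> play_rows:
  commands: "0 0 0.025 0;0 0 0.025 0;0 0 0.025 0;0 0 0.025 0;0 0 0 0;0 0 0 0"

```text
time: 16.03
tcp_pos: [0.54, -0.2184, 0.0857]
orientation: [0.0, 0.988, -0.154, 0.0]
wrist_force: [-2.3, 1.0, 5.0]
gripper_width: 0.0301
grip_force: 10.0
```

Contact at the uphill edge. I'll back off and shift 15 mm uphill, so that the foot ends centred after rotating about that edge.

>>> play_rows:
  commands: "0 0 -0.15 0;0 0 -0.15 0;0.15 0 0 0;0.15 0 0 0;0.08 0 0 0;0 0 0 0;0 0 0.02 0;0 0 0.02 0;0 0 0.02 0;0 0 0.02 0;0 0 0.02 0;0 0 0 0"

```text
time: 17.03
tcp_pos: [0.5541, -0.2228, 0.0935]
orientation: [0.0, 0.988, -0.154, -0.0]
wrist_force: [-1.6, 1.4, 4.7]
gripper_width: 0.03
grip_force: 10.0
```

>>> play_rows:
  commands: "-0.045 0 0.033 0;-0.042 0 0.032 0;-0.04 0 0.036 0;-0.04 0 0.036 0;-0.038 0 0.039 0;-0.037 0 0.039 0;0 0 0 0;0 0 0 0"

```text
time: 17.7
tcp_pos: [0.5447, -0.2198, 0.0855]
orientation: [0.0, 0.988, -0.154, -0.0]
wrist_force: [-4.2, 2.1, 8.7]
gripper_width: 0.03
grip_force: 10.0
```

>>> play_rows:
  commands: "-0.033 0 0.043 0;-0.033 0 0.043 0;-0.03 0 0.045 0;-0.03 0 0.045 0;0 0 0 0;0 0 0 0"

```text
time: 18.2
tcp_pos: [0.5393, -0.218, 0.078]
orientation: [0.0, 0.988, -0.154, -0.001]
wrist_force: [-5.1, 2.5, 8.2]
gripper_width: 0.0302
grip_force: 10.0
```

```bash
python3 - <<'E'
from h import *
go([0,0,0]);n=np.array([-.4397,.1404,.8871]);F=np.array(get_state()["wrist_force"]);print("Fn",F@n)
c=camera("side");cv2.imwrite("pics/side7.png",cv2.resize(c["frame"][190:310,320:460],None,fx=4.8,fy=4.8,interpolation=cv2.INTER_CUBIC))
E
```

```text
t 18.2 tcp [ 0.5393 -0.218   0.078 ] w 0.0302 F [-5.11  2.54  8.24] g 10.0
x [ 0.953 -0.304 -0.002] y [-0.304 -0.953  0.001] z [-0.002 -0.    -1.   ]
shift units [-14.5   -1.1    1.97]
Fn 9.909648421905176
```

View pics/side7.png

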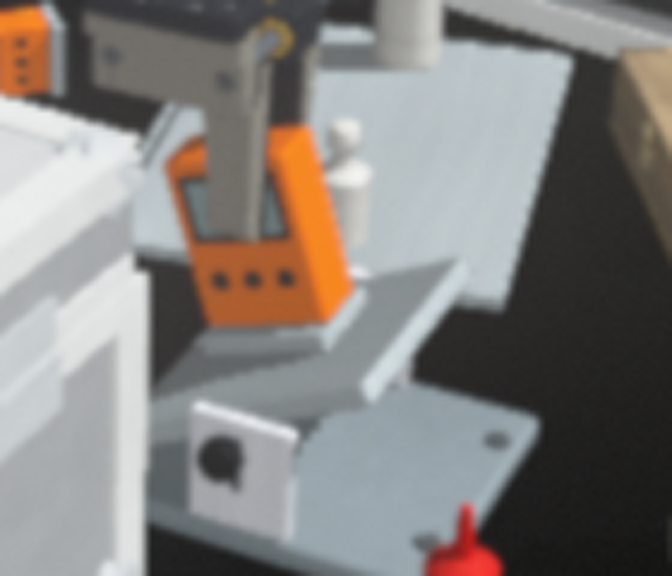

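>>> play_rows:
  commands: "-0.02 0 0.03 0;-0.02 0 0.04 0;0 0 0.03 0;0 0 0 0;0 0 0 0"

```text
time: 18.67
tcp_pos: [0.5372, -0.2174, 0.0739]
orientation: [0.0, 0.988, -0.154, -0.001]
wrist_force: [-5.9, 2.8, 8.5]
gripper_width: 0.0301
grip_force: 10.0
```

```bash
cat >> h.py <<'E'
def face():
    s=get_state();c=np.array([.5563,-.2282,.0589]);n=np.array([-.4397,.1404,.8871]);u=np.array([.845,-.27,.462])
    g=np.array(s["tcp_pos"])+[0,0,grip_depth]-c;F=np.array(s["wrist_force"])
    print("t",s["time"],"g x,y,n mm",(1000*np.array([g@u,g@np.cross(n,u),g@n])).round(1),"F u,y,n",np.round([F@u,F@np.cross(n,u),F@n],1),"T",np.round(s["torque"],2),"grip",s["grip_force"])
def edges(name):
    c=camera("side");f=c["frame"];W=cloud(c);hsv=cv2.cvtColor(f,cv2.COLOR_BGR2HSV);m=cv2.inRange(hsv,(3,150,110),(18,255,255))
    m[:,:335]=0;m[:,460:]=0;P=W[(m>0)];P=P[np.isfinite(P[:,0])]
    n=np.array([-.4397,.1404,.8871])
    # fit the -y body side: plane normal ~ tool y; the +x end face: plane
    y=np.array([-.304,-.953,0]);x=np.array([.953,-.304,0])
    np.savez("pts.npz",P=P)
    a=P@x;b=P@y;q=P[:,2]
    print(len(P),"y pct",np.percentile(b,[5,50,90,97]).round(4))
    S=P[b>np.percentile(b,97)-.012]
    h=np.c_[S@x,S[:,2]].astype(np.float32)*1000
    r=cv2.minAreaRect(h);print("side rect",r)
    cv2.imwrite(f"pics/{name}.png",cv2.resize(f[190:310,320:460],None,fx=4.8,fy=4.8,interpolation=cv2.INTER_CUBIC))
E
python3 -c "
from h import *
face();edges('side8')"
```

```text
t 18.6667 g x,y,n mm [-3.5  4.5 39.8] F u,y,n [-1.8  0.8 10.5] T [ 0.51  1.46 -0.07] grip 10.001451820135117
732 y pct [0.0359 0.0573 0.0597 0.0606]
side rect ((580.3045654296875, 104.70281982421875), (59.29291534423828, 74.32861328125), 20.2255859375)
```

About 20° of the 27.5° done; continue.

>>> play_rows:
  commands: "-0.025 0 0.04 0;-0.025 0 0.04 0;-0.02 0 0.04 0;0 0 0 0;0 0 0 0"

```text
time: 19.13
tcp_pos: [0.5347, -0.2165, 0.0689]
orientation: [0.0, 0.988, -0.154, -0.001]
wrist_force: [-5.5, 2.0, 7.2]
gripper_width: 0.0305
grip_force: 10.0
```

```bash
python3 -c "
from h import *
face();edges('side9')"
```

```text
t 19.1333 g x,y,n mm [-8.1  4.5 36.6] F u,y,n [-1.8  0.2  9.1] T [0.43 1.18 0.01] grip 10.00144511461258
722 y pct [0.0355 0.057  0.0597 0.0605]
side rect ((577.0776977539062, 103.07011413574219), (58.146060943603516, 78.26693725585938), 25.052656173706055)
```

>>> play_rows:
  commands: "-0.013 0 0.023 0;-0.013 0 0.023 0;0.01 0 0.02 0;0.01 0 0.02 0;0 0 0 0;0 0 0 0"
  newtons: 12

```text
time: 19.68
tcp_pos: [0.5349, -0.2165, 0.0666]
orientation: [0.0, 0.988, -0.154, -0.001]
wrist_force: [-7.4, 3.0, 14.6]
gripper_width: 0.0301
grip_force: 12.0
```

```bash
python3 -c "
from h import *
face();edges('sideA')"
```

```text
t 19.6833 g x,y,n mm [-9.1  4.6 34.5] F u,y,n [-0.4  0.6 16.6] T [ 0.49  1.73 -0.02] grip 12.008756250143051
723 y pct [0.0353 0.057  0.0597 0.0607]
side rect ((576.6005859375, 102.00090026855469), (58.48909378051758, 76.66307830810547), 26.413347244262695)
```

View pics/sideA.png

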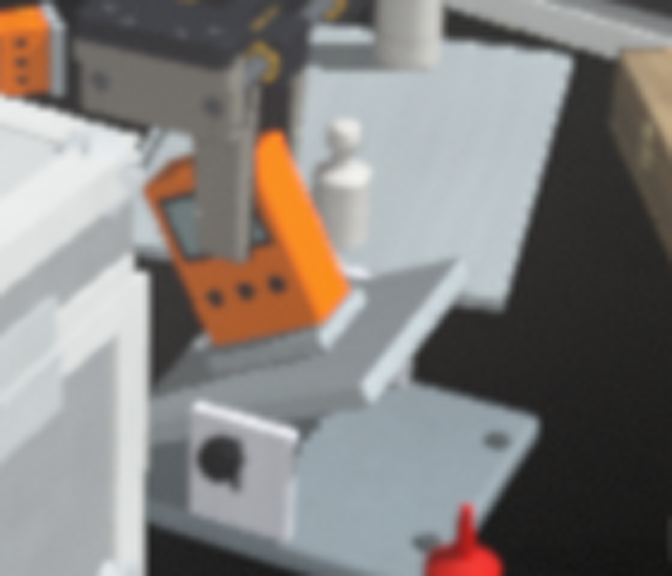

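The force rise to 16 N along the normal suggests it's flush. I'll check by fitting the body's end face and the plate's near face in the same frames.

```bash
python3 - <<'E'
from h import *
Ws=[];cs=[camera("side") for _ in range(6)]
f=np.median([c["frame"] for c in cs],0).astype(np.uint8);c=cs[0];c["range_z"]=np.median([k["range_z"] for k in cs],0);W=cloud(c)
hsv=cv2.cvtColor(f,cv2.COLOR_BGR2HSV);m=cv2.inRange(hsv,(3,150,80),(18,255,255));m[:,:335]=0;m[:,460:]=0;m[:190]=0;m[310:]=0
def fit(P,tol=.004):
    P=P[np.isfinite(P[:,0])]
    for k in range(6):
        o=np.median(P,0) if k==0 else P.mean(0);n=np.linalg.svd(P-o)[2][2];e=(P-o)@n;P=P[abs(e)<max(tol,2*e.std() if k<3 else 0)]
    return n,len(P),e.std()
v=hsv[...,2]
er=lambda a:cv2.erode(a.astype(np.uint8),np.ones((3,3)))>0
end=er((m>0)&(v>215));sid=er((m>0)&(v<=215))
n1,k1,s1=fit(W[end]);n2,k2,s2=fit(W[sid])
if n1[0]<0:n1=-n1
if n2[1]>0:n2=-n2
poly=np.zeros(v.shape,np.uint8);q=np.array([[395,266],[414,248],[408,256],[398,268],[375,272],[360,272]])
pm=np.zeros(v.shape,np.uint8);cv2.fillPoly(pm,[np.array([[357,272],[385,266],[410,250],[396,268],[362,276]])],1)
n3,k3,s3=fit(W[pm>0]);n3*=np.sign(n3[2])
t3=np.load("plane.npy")
N=np.array([-.4397,.1404,.8871])
print("end",n1.round(3),k1,s1,"side",n2.round(3),k2,s2,"plate",n3.round(3),k3,s3)
print("end vs N deg off",np.degrees(np.arcsin(n1@N)),"side vs N",np.degrees(np.arcsin(n2@N)))
# 2D edge: long silhouette edges of side face via minAreaRect in image of end face
for nm,mm in(("end",end),("side",sid)):
    cn=max(cv2.findContours(mm.astype(np.uint8),0,2)[0],key=cv2.contourArea);print(nm,cv2.contourArea(cn),cv2.approxPolyDP(cn,3,True).reshape(-1,2).tolist())
face()
E
```

```text
end [ 0.846 -0.262  0.464] 185 0.00047360057379408854 side [-0.306 -0.952  0.013] 213 0.000683958753621033 plate [-0.439  0.152  0.886] 309 0.0005283689023218372
end vs N deg off 0.13165601516539777 side vs N 0.6865010862529612
end 149.5 [[377, 219], [375, 228], [387, 253], [390, 249]]
side 178.5 [[378, 242], [359, 246], [361, 251], [374, 249], [373, 253], [362, 254], [366, 259], [383, 255]]
t 20.0333 g x,y,n mm [-9.   4.6 34.5] F u,y,n [ 0.3  0.1 15.8] T [ 0.49  1.73 -0.01] grip 12.008771449327469
```

Parallel within about 0.3–0.7°, and centred within about 10 mm at roughly 16 N. I'll firm the grip and settle.

>>> play_rows:
  commands: "0 0 0 0;0 0 0 0;0 0 0 0;0 0 0 0;0 0 0 0;0 0 0 0"
  newtons: 18

```text
time: 20.53
tcp_pos: [0.5349, -0.2166, 0.0666]
orientation: [0.0, 0.988, -0.154, -0.001]
wrist_force: [-6.3, 3.6, 15.4]
gripper_width: 0.0299
grip_force: 18.0
```

```bash
python3 -c "
from h import *
face();print(hand_in())"
```

```text
t 20.5333 g x,y,n mm [-9.   4.6 34.5] F u,y,n [ 0.8  1.5 16.9] T [ 0.47  1.71 -0.06] grip 18.007108569145203
the job is handed in; nothing more can be done
None
```

I stood the orange gauge upright on the reference plate, let go of it for over a second to zero, and handed in at 20.5 s while holding it pressed on the tilt plate: flush within about 1°, about 10 mm or less off centre, at about 17 N; no verdict came back.

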